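# Kit one contactor's parts into the nest tray

### The arm

A 6-joint arm with a two-finger parallel gripper is mounted at the origin on the work surface. World frame = base frame: x ahead of the robot, y to its left, z up, the work surface at z = 0. Lengths are in m, angles in degrees, forces in N, time in s.
With the tool pointing down it reaches from about 0.25 to 0.725 m from the base axis. Payload 9.7 kg.
Tool frame: the origin (TCP) lies midway between the tips of the shut fingers; the grasp point (between the pads) lies 19 mm behind it; z points along the fingers, y is the direction in which the jaws open and shut (so a half turn about z gives the same grasp; the last joint's range is limited). The gripper opens to 85 mm and grips with 20 to 120 N. Pads are 22 mm wide; open, the fingers measure 114 mm over their backs; the gripper's body (76 mm by 85 mm) begins 54 mm behind the grasp point. The pads swing forward as they close: fully open they stand 13 mm farther back than shut.
Start: joints at [-70.989, 4.979, 10.078, 95.1, 0, 90], TCP at [0.179, -0.52, 0.231] pointing down, gripper open.
Joint ranges: [-179.16, 179.16], [-48.56, 103.87], [-65.8, 70.77], [-126.05, 130.52], [-82.76, 87.17], [-180, 180]. Speed limits (degrees/s): [127.2, 127.2, 147.25, 180, 180, 180].

### API

Orientations are given as [roll, pitch, yaw] about the fixed x, y, z axes, in that order (R = Rz(yaw) Ry(pitch) Rx(roll)).
In Python, from workcell import bot, camera, recognise gives the robot as it stands. The module is installed in compiled form; this text tells all that it offers.
- The arm moves only by the tool apply_moves, never from a script. Its argument "targets" is one flat list of numbers, 7 for each row, row after row: the shift along the world's x, y, z in units of 30 mm (1.0 is 30 mm), then the turn, a rotation vector about the world's x, y, z in units of 6 degrees (1.0 is 6 degrees), then the opening, from 0 (shut) to 1 (fully open). A call has 1 to 5 rows; each row is the pose to reach, as a shift and turn from the pose commanded when the call began; what a row does not reach only later rows make up. A row lasts 1/10 s, in which the tool goes at most 50 mm and 8.59 degrees, less where a joint would pass 70% of its speed; a pose out of reach is approached as far as the arm can. A call with a gripper value outside its range is refused whole. The fingers move at their own pace and stop on an object; "newtons" is the grip in N (left out, the last holds). Time passes only in rows, so rows that repeat a pose let the fingers close. It gives the time, the measured TCP pose, the force and the opening at its end, in the units of the state.
- bot.get_obs(): the state, without advancing time (a new reading comes with each control period).
- camera(name): name is "side" or "top"; returns a dict with "img" (480x640x3 uint8, red, green, blue), "intrinsics" (3x3 intrinsics, pixels), "k1" (the pictures are not rectified: a ray, as slopes to the right and down, at radius r is drawn at 1 + k1 r^2 times it, then the intrinsics apply), "origin" and "rotation" of the camera in the world. Camera axes: x right, y up, looking along -z (the intrinsics and any distortion apply to the point x, -y, -z); pixel columns grow to the right and rows downward; lengths in m; the calibration is good to about 2 mm. A picture is of the moment at which its call begins. There is no depth.
- bot.job_done(): hands the job in, once; it reports no verdict.
Trained networks look in the newest picture that a camera, given by its name, has taken for a name from the list of things; names that differ only in an ending like _2 or _b are one class to them, and where a whole thing is asked for, a point or a joint stands for the part that bears it (a point fixed in the world has none). Each returns a list of dicts, best first, with "conf" (0 to 1); they miss things now and then, are a little off and sometimes report something else, mostly with a low value. They report only what shows in the picture. A call takes as long as a camera call. They do not tell look-alikes from the thing itself.
- recognise(query, camera): "box" ([left, top, right, bottom] in pixels, round what is visible of it).
The state is a dict: "time": time; "q": joint angles; "qd": joint speeds; "joint_efforts": joint torques, N m; "ee_pos": TCP position; "tcp_rot": TCP orientation; "wrist_force": force on the tool from outside, world axes, zero at the start; "torque": the same for the moment, N m; "opening": finger opening in m.
Only numpy, scipy, OpenCV 4.12 (cv2) and the standard library are available. Lean on these libraries where they do the work, as an engineer would, in place of code of your own. Each camera call takes 0.05 s, during which the arm holds its last target.

### The job

Make up the kit for one contactor in the flat black tray with three nests: stand the three-legged E-core, legs up, inside the rectangular rim, the square-flanged coil upright over the pin, and the wide insulator upright inside the round rim, each resting flat on its nest. Leave the two-legged core, the round-flanged coil and the slim insulator standing where they are.

Things in the scene. Friction and masses are not known exactly. Their poses are not given: they have to be found in the camera images.
- ecore_c (a point): E-shaped magnet core of bright steel, to be kitted: 60 mm long (x), 26 mm thick (y), 45 mm high, a 14 mm high foot with THREE upright legs (10, 16 and 10 mm wide, the 16 mm one in the middle), about 0.35 kg. It stands loose on the bench. The point is its centre, half-way up; z is up, x along its length.
- sqcoil_c (a point): coil with SQUARE flanges, to be kitted: off-white flanges 44 x 44 mm, 5 mm thick, at top and bottom, copper winding 40 x 40 mm between, 50 mm high, with a 26 mm square hole straight through from top to bottom, about 0.2 kg. It stands loose on the bench. The point is its centre, half-way up; z is up, x and y along the flange's sides.
- wideins_c (a point): WIDE brown resin insulator, to be kitted: a ribbed upright cylinder 44 mm in diameter, 50 mm high, small brass insert on top, about 0.14 kg. It stands loose on the bench. The point is its centre, half-way up; z is up.
- ucore_c (a point): look-alike, to be left alone: U-shaped core of the same steel and outer size (60 x 26 x 45 mm high) but with only TWO upright legs. It stands loose on the bench. The point is its centre, half-way up; z is up, x along its length.
- rdcoil_c (a point): look-alike, to be left alone: coil with ROUND flanges, 46 mm in diameter, 50 mm high, round 26 mm hole. It stands loose on the bench. The point is its centre, half-way up; z is up.
- slimins_c (a point): look-alike, to be left alone: SLIM brown insulator, 28 mm in diameter, 50 mm high. It stands loose on the bench. The point is its centre, half-way up; z is up.
- nest_slot: nest for the E-core: a dark rectangular rim 6 mm high encloses a recess 78 mm long (along the nest's y) and 44 mm wide (along x). One of three fixed light-grey nests, 83 mm square, in any order, 85 mm apart, in a row along y in a fixed black tray 264 x 104 mm (floor 4 mm, rim 14 mm above the bench). Origin: centre of its underside, z up, x and y along its sides; the plate is 3 mm thick.
- nest_pin: nest for the square coil: a flat plate with one upright steel pin, 8 mm in diameter, 28 mm high above the plate, at its centre; the coil's hole goes over the pin. One of three fixed light-grey nests, 83 mm square, in any order, 85 mm apart, in a row along y in a fixed black tray 264 x 104 mm (floor 4 mm, rim 14 mm above the bench). Origin: centre of its underside, z up, x and y along its sides; the plate is 3 mm thick.
- nest_ring: nest for the wide insulator: a dark round rim 6 mm high, 62 mm in inner diameter, at the plate's centre. One of three fixed light-grey nests, 83 mm square, in any order, 85 mm apart, in a row along y in a fixed black tray 264 x 104 mm (floor 4 mm, rim 14 mm above the bench). Origin: centre of its underside, z up, x and y along its sides; the plate is 3 mm thick.
Mind the look-alikes: they are no part of the job. What is shaped like the nest_slot but purple is not meant.

How it is judged (in metres and radians):
At the end, for the whole second after the job is handed in: E-core in the rectangular rim (centre within 13 mm of the nest centre), square coil over the pin (14 mm), wide insulator in the round rim (13 mm); each flat on its nest plate (3.5 mm), upright (0.1 rad), released, at rest; the three look-alikes upright, within 30 mm of where they began (horizontal distance between ecore_c and nest_slot below 0.013 m and z of ecore_c in the frame of nest_slot below 0.029 m and angle between each of ecore_c, sqcoil_c, wideins_c's own z axis and vertical below 0.1 rad and linear speed of each of ecore, sqcoil, wideins below 0.02 m/s and horizontal distance between sqcoil_c and nest_pin below 0.014 m and z of sqcoil_c in the frame of nest_pin below 0.0315 m and horizontal distance between wideins_c and nest_ring below 0.013 m and z of wideins_c in the frame of nest_ring below 0.0315 m and distance of each of ucore_c, rdcoil_c, slimins_c from where it was at the start of the episode below 0.03 m and angle between each of ucore_c, rdcoil_c, slimins_c's own z axis and vertical below 0.2 rad); the robot touches nothing.
It fails at once if the two-legged core is moved more than 30 mm from its place, even for a while (distance of ucore_c from where it was at the start of the episode above 0.03 m).
It fails at once if the round-flanged coil is moved more than 30 mm from its place, even for a while (distance of rdcoil_c from where it was at the start of the episode above 0.03 m).
It fails at once if the slim insulator is moved more than 30 mm from its place, even for a while (distance of slimins_c from where it was at the start of the episode above 0.03 m).
It also fails if it takes over 80 s, if anything falls off the work surface, if the arm or the gripper's body presses on something with over 40 N, if the wrist force passes 120 N, or if a joint passes its speed limit or range.

## Working session

There is one attempt and no reset: what is moved stays moved. The work goes in short steps, Python scripts to look and compute and a tool call to move; the robot and the scene stay as the last step left them, time stands still between calls to the robot, and variables do not carry over. Pictures are saved under pics/ and viewed, and the job is handed in when it is done.

Besides the shell and the picture viewer there is one more tool, called after ">>>" as a command line: name --argument value ..., lists and objects as JSON in quotes. apply_moves: Moves the arm, as the interface text tells. Its arguments: {"type":"object","properties":{"targets":{"type":"array"},"newtons":{"type":"number"}},"required":["targets"]}

```bash
mkdir -p pics; ls; python3 - <<'E'
from workcell import bot,camera,recognise
import cv2,numpy as np
for n in ["top","side"]:
    c=camera(n); cv2.imwrite(f"pics/{n}0.png",c["img"][:,:,::-1])
    print(n,c["intrinsics"],c["k1"],c["origin"],c["rotation"])
o=bot.get_obs();print({k:np.round(v,3) for k,v in o.items()})
E
```

```text
pics
top [[540.5779591    0.         318.01857919]
 [  0.         540.5779591  236.70092455]
 [  0.           0.           1.        ]] -0.12746367684191076 [0.35537046 0.02178401 1.07070623] [  7.63417689  -1.52133352 -88.65209214]
side [[591.50962656   0.         318.37324281]
 [  0.         591.50962656 242.07054879]
 [  0.           0.           1.        ]] -0.09406685550272217 [0.42322891 0.98266513 0.73757133] [  54.59355235    0.90813946 -176.79774683]
{'time': np.float64(0.1), 'q': array([-7.0990e+01,  5.0100e+00,  1.0039e+01,  9.5099e+01, -1.0000e-03,
        8.9999e+01]), 'qd': array([ 0.072, -0.058,  0.124,  0.03 ,  0.072,  0.002]), 'joint_efforts': array([ 0.0000e+00, -5.2156e+01,  4.6565e+01,  1.6000e-02,  0.0000e+00,
        0.0000e+00]), 'ee_pos': array([ 0.179, -0.52 ,  0.231]), 'tcp_rot': array([-1.79931e+02,  1.00000e-03,  1.90120e+01]), 'wrist_force': array([ 0.04 , -0.236, -0.7  ]), 'torque': array([-0.036,  0.025,  0.022]), 'opening': np.float64(0.085)}
```

View pics/top0.png

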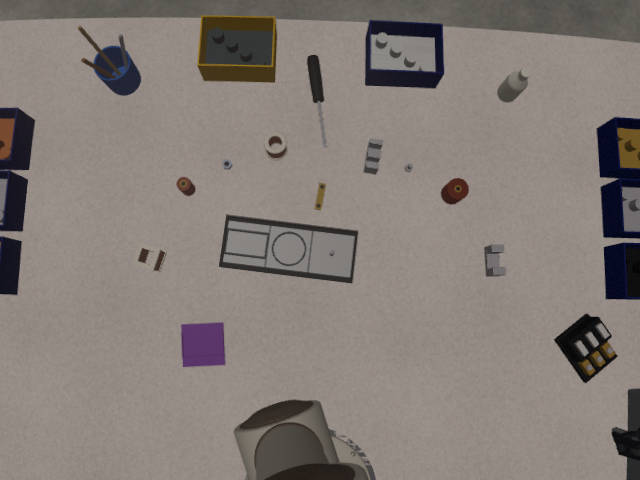

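View pics/side0.png

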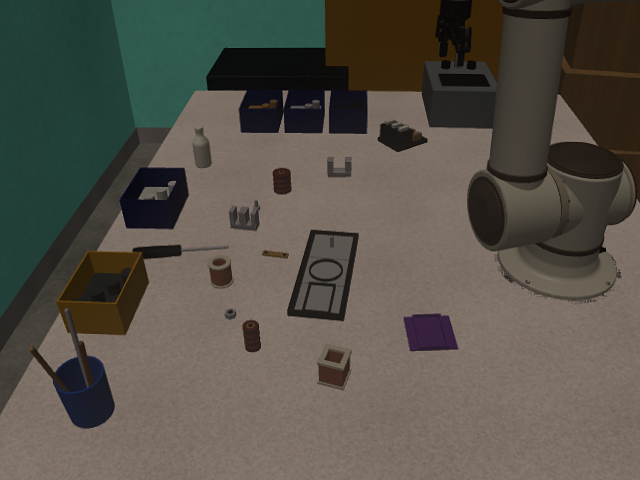

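```bash
cat > h.py <<'E'
import numpy as np,cv2
from scipy.spatial.transform import Rotation as R
from workcell import bot,camera,recognise
def rot(c): return R.from_euler('xyz',c["rotation"],degrees=True).as_matrix()
def proj(c,P):
    P=np.atleast_2d(P); p=(P-c["origin"])@rot(c)
    s=np.c_[p[:,0],-p[:,1]]/(-p[:,2:3]); r2=(s**2).sum(1,keepdims=True)
    s=s*(1+c["k1"]*r2); K=c["intrinsics"]
    return np.c_[s[:,0]*K[0,0]+K[0,2],s[:,1]*K[1,1]+K[1,2]]
def unproj(c,uv,z):
    uv=np.atleast_2d(np.array(uv,float)); K=c["intrinsics"]
    d=np.c_[(uv[:,0]-K[0,2])/K[0,0],(uv[:,1]-K[1,2])/K[1,1]]; s=d.copy()
    for _ in range(30): s=d/(1+c["k1"]*(s**2).sum(1,keepdims=True))
    ray=np.c_[s[:,0],-s[:,1],-np.ones(len(s))]@rot(c).T
    o=np.array(c["origin"]); return o+ray*((z-o[2])/ray[:,2:3])
def crop(c,u,v,w,h,k,name):
    i=c["img"][max(v-h,0):v+h,max(u-w,0):u+w,::-1]
    cv2.imwrite(f"pics/{name}.png",cv2.resize(i,None,fx=k,fy=k,interpolation=cv2.INTER_CUBIC))
E
python3 - <<'E'
from h import *
t=camera("top");s=camera("side")
# montage of things
def tile(c,u,v,w=28): return cv2.resize(np.ascontiguousarray(c["img"][v-w:v+w,u-w:u+w,::-1]),(260,260),interpolation=cv2.INTER_CUBIC)
T=[tile(t,*p) for p in [(373,156),(495,260),(152,259),(276,146),(456,190),(185,186)]]
cv2.imwrite("pics/m_top.png",np.vstack([np.hstack(T[:3]),np.hstack(T[3:])]))
S=[tile(s,*p) for p in [(245,216),(340,166),(335,366),(221,271),(282,181),(252,335)]]
cv2.imwrite("pics/m_side.png",np.vstack([np.hstack(S[:3]),np.hstack(S[3:])]))
crop(t,289,249,75,40,5,"tray")
for n in ["ecore_c","sqcoil_c","wideins_c","nest_slot","nest_pin","nest_ring"]:
  for c in ["top","side"]:
    print(n,c,[(np.round(d["box"]).astype(int).tolist(),round(d["conf"],2)) for d in recognise(n,c)][:4])
E
```

```text
ecore_c top [([363, 140, 383, 169], 0.92)]
ecore_c side [([226, 205, 263, 229], 0.65)]
sqcoil_c top [([128, 240, 164, 274], 0.59)]
sqcoil_c side [([318, 344, 351, 390], 0.64)]
wideins_c top [([444, 176, 472, 202], 0.89), ([310, 231, 359, 277], 0.29)]
wideins_c side [([271, 169, 294, 196], 0.74), ([308, 234, 350, 257], 0.74)]
nest_slot top [([224, 218, 269, 266], 0.94), ([180, 325, 227, 370], 0.85), ([444, 179, 471, 202], 0.74)]
nest_slot side [([403, 315, 456, 352], 0.78), ([294, 279, 345, 314], 0.63)]
nest_pin top [([308, 233, 356, 278], 0.67)]
nest_pin side [([309, 231, 351, 260], 0.55)]
nest_ring top [([264, 226, 312, 269], 0.79)]
nest_ring side [([304, 256, 347, 284], 0.82)]
```

View pics/m_top.png

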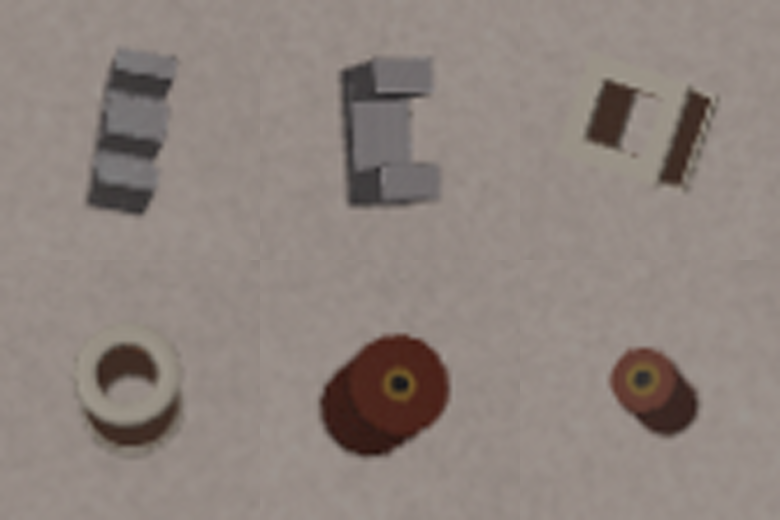

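View pics/m_side.png

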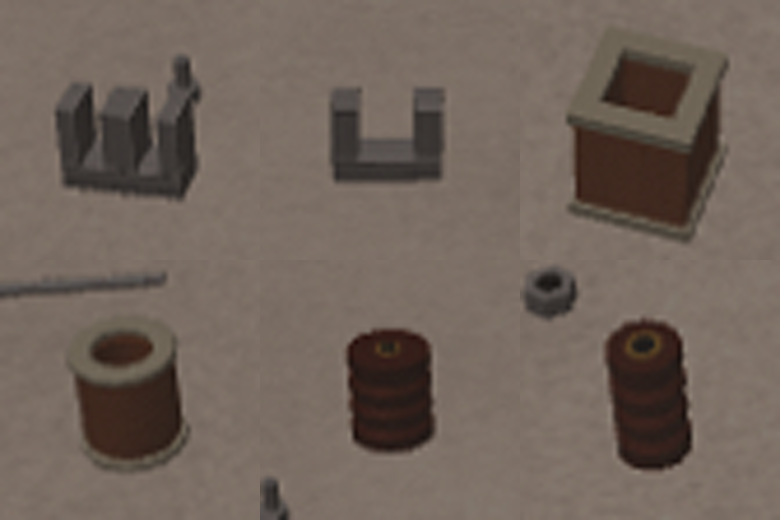

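View pics/tray.png

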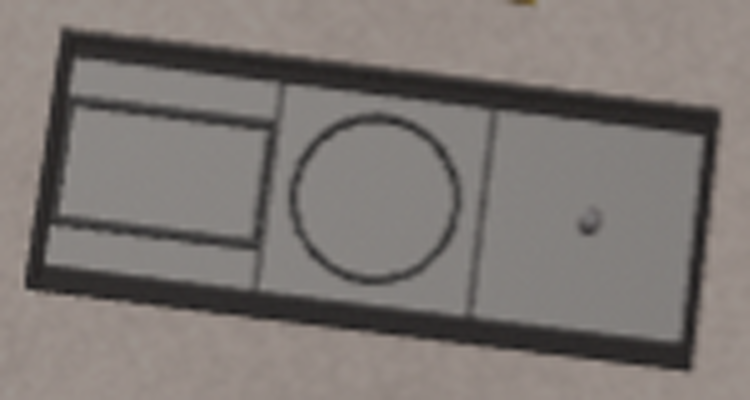

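```bash
cat > est.py <<'E'
from h import *
from scipy.optimize import least_squares
t=camera("top");s=camera("side")
def tp(u,v,L,ox=0,oy=0): return [((a-ox+.5)/4.643-.5+u-28,(b-oy+.5)/4.643-.5+v-28) for a,b in L]
def fit(model,obs,x0):
    # obs list of (cam, local pts, px)
    def W(x,P): 
        P=np.array(P,float);c,s_=np.cos(x[2]),np.sin(x[2])
        return np.c_[x[0]+c*P[:,0]-s_*P[:,1],x[1]+s_*P[:,0]+c*P[:,1],P[:,2]]
    f=lambda x:np.concatenate([(proj(c,W(x,P))-np.array(px)).ravel() for c,P,px in obs])
    r=least_squares(f,x0,loss='soft_l1'); 
    print(model,np.round(r.x[:2],4),"yaw",round(np.degrees(r.x[2]),1),"res",np.round(r.fun,1).tolist()); return r.x,W
S=52 # tray
c0=unproj(t,[(214+375/5,209+199/5)],.008)[0]; print("ring ctr top",c0)
X=unproj(t,[(214+a/5,209+b/5) for a,b in[(65,28),(718,110),(690,370),(27,290)]],.014);print(np.round(X,4).tolist(),X.mean(0))
def yaw(p): return np.arctan2(p[1],p[0])
ty=yaw(X[0]-X[1]+X[3]-X[2])-np.pi/2
tr=fit("tray",[(t,[(.052,.132,.014),(.052,-.132,.014),(-.052,-.132,.014),(-.052,.132,.014)],[(214+a/5,209+b/5) for a,b in[(65,28),(718,110),(690,370),(27,290)]])],[c0[0],c0[1],ty])[0]
e0=unproj(t,[(373,153)],.045)[0]
# E core: x local along length ; +x toward image top?
print("e0",e0)
w=unproj(t,tp(456,190,[(140,125)]),.05)[0]; w2=unproj(s,tp(282,181,[(130,87)]),.05)[0]; print("wide",w,w2)
cs=[(.022,-.022),(-.022,-.022),(-.022,.022),(.022,.022)]
q0=unproj(s,tp(335,366,[(128,86)]),.05)[0]; print("sq",q0)
pt=unproj(s,tp(335,366,[(80,28),(207,45),(168,148),(50,123)]),.05); print(np.round(pt,4))
import json
json.dump([list(tr)],open("tr.json","w"))
E
python3 est.py
```

```text
ring ctr top [0.47281441 0.05369926 0.008     ]
[[0.537, 0.1785, 0.014], [0.5112, -0.0811, 0.014], [0.4081, -0.0716, 0.014], [0.4326, 0.1887, 0.014]] [0.47222375 0.05365356 0.014     ]
tray [0.4722 0.0536] yaw -5.5 res [-0.8, 0.1, 0.8, -0.1, 0.6, 0.2, -0.6, -0.3]
e0 [ 0.66275794 -0.10661451  0.045     ]
wide [ 0.59557781 -0.27400105  0.05      ] [ 0.59370938 -0.27485006  0.05      ]
sq [0.44575897 0.32749439 0.05      ]
[[0.4634 0.3006 0.05  ]
 [0.4191 0.3071 0.05  ]
 [0.4315 0.3551 0.05  ]
 [0.4713 0.3455 0.05  ]]
```

```bash
cat > ov.py <<'E'
from h import *
t=camera("top");s=camera("side")
def W(x,P):
    P=np.array(P,float);a=np.radians(x[2]);c,s_=np.cos(a),np.sin(a)
    return np.c_[x[0]+c*P[:,0]-s_*P[:,1],x[1]+s_*P[:,0]+c*P[:,1],P[:,2]]
def box(x0,x1,y0,y1,z0,z1):
    b=[(x,y) for x,y in[(x0,y0),(x1,y0),(x1,y1),(x0,y1)]]
    return [[(*p,z0) for p in b+b[:1]],[(*p,z1) for p in b+b[:1]]]+[[(*p,z0),(*p,z1)] for p in b]
def circ(r,z): return [[(r*np.cos(a),r*np.sin(a),z) for a in np.linspace(0,2*np.pi,40)]]
E_=box(-.03,.03,-.013,.013,0,.014)+sum([box(a,b,-.013,.013,.014,.045) for a,b in[(-.03,-.02),(-.008,.008),(.02,.03)]],[])
SQ=box(-.022,.022,-.022,.022,0,.05)+box(-.013,.013,-.013,.013,.05,.05)
WI=circ(.022,0)+circ(.022,.05)
TR=box(-.052,.052,-.132,.132,0,.014)+[ [(x,y+.085,.013) for x,y in[(-.022,-.039),(.022,-.039),(.022,.039),(-.022,.039),(-.022,-.039)]] ]+circ(.031,.013)+[[(0,-.085,.007),(0,-.085,.035)]]
def tile(c,x,M,w=30,k=9,z=.025):
    u,v=np.round(proj(c,[[x[0],x[1],z]])[0]).astype(int)
    im=cv2.resize(np.ascontiguousarray(c["img"][v-w:v+w,u-w:u+w,::-1]),None,fx=k,fy=k,interpolation=cv2.INTER_CUBIC)
    for L in M:
        p=(proj(c,W(x,L))-[u-w,v-w]+.5)*k-.5
        cv2.polylines(im,[np.round(p*16).astype(np.int32)],False,(0,255,0),1,cv2.LINE_AA,4)
    return im
E
cat > go.py <<'E'
from ov import *
import sys
e=(.656,-.106,85-90-7);q=(.4455,.3275,-11);w=(.595,-.2745,0);tr=(.4725,.0537,-5.5)
exec(sys.argv[1]) if len(sys.argv)>1 else 0
cv2.imwrite("pics/ov%s.png"%(sys.argv[2] if len(sys.argv)>2 else ""),np.vstack([np.hstack([tile(c,e,E_,30,4.4*1),tile(c,q,SQ,30,4.4),tile(c,w,WI,30,4.4)]) for c in(t,s)]))
cv2.imwrite("pics/ovt%s.png"%(sys.argv[2] if len(sys.argv)>2 else ""),np.hstack([tile(c,tr,TR,80,2.5) for c in(t,s)]))
E
python3 go.py "" 1
```

```text
(no output)
```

View pics/ov1.png

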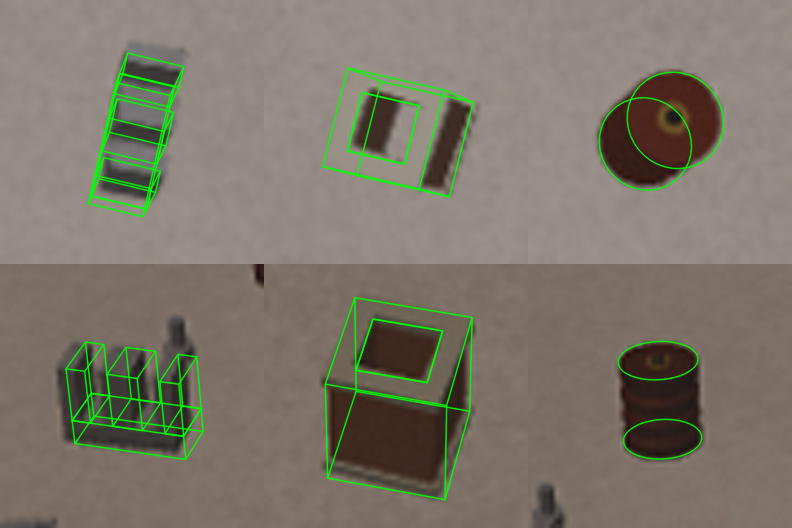

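View pics/ovt1.png

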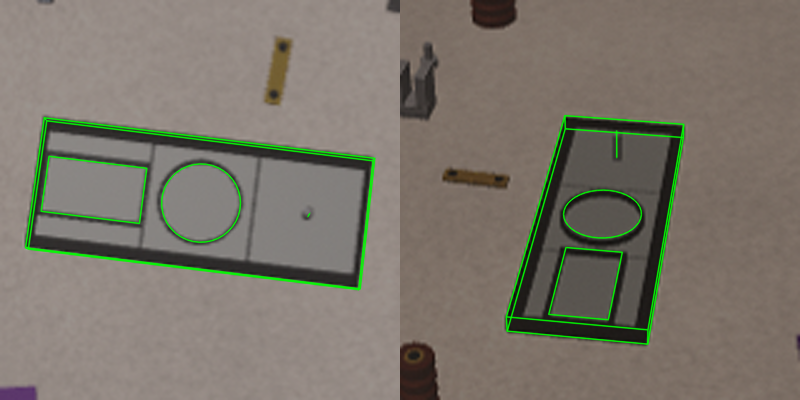

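```bash
cat > go2.py <<'E'
from ov import *
import sys
e=(.663,-.106,-11);q=(.446,.325,-12)
exec(sys.argv[1])
cv2.imwrite("pics/ov%s.png"%sys.argv[2],np.hstack([np.vstack([tile(c,e,E_,25,6),tile(c,q,SQ,25,6)]) for c in(t,s)]))
E
python3 go2.py "" 2
```

```text
(no output)
```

View pics/ov2.png

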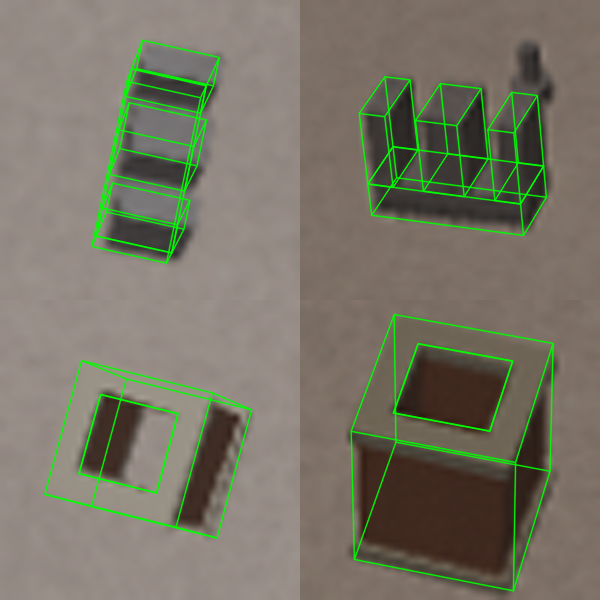

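>>> apply_moves --targets '[1.4,0.8,0,0,0,1.4,1,2.8,1.6,-0.3,0,0,2.8,1,4.2,2.4,-0.6,0,0,4.2,1,5.6,3.2,-0.9,0,0,5.6,1,7,4,-1.2,0,0,7,1]' --newtons 50

```text
time: 1.6
ee_pos: [0.3907, -0.3988, 0.1951]
tcp_rot: [180.0, 0.0, 61.3]
wrist_force: [-0.4, -0.4, -0.4]
opening: 0.0852
```

>>> apply_moves --targets '[1.4,0.85,-0.4,0,0,1,1,2.8,1.7,-0.8,0,0,2,1,4.2,2.55,-1.2,0,0,3,1,5.6,3.4,-1.6,0,0,3.87,1,6.85,4.13,-2.0,0,0,3.87,1]'

```text
time: 2.1
ee_pos: [0.5964, -0.2746, 0.1349]
tcp_rot: [180.0, 0.0, 84.4]
wrist_force: [0.4, -1.6, -0.4]
opening: 0.0852
```

```bash
python3 - <<'E'
from h import *
o=bot.get_obs();print({k:np.round(o[k],4) for k in("q","ee_pos","tcp_rot")})
c=camera("side");crop(c,300,180,80,60,5,"a1");c=camera("top");crop(c,456,190,80,60,4,"a2")
E
```

```text
{'q': array([-2.47194e+01,  1.89426e+01,  1.57182e+01,  8.67489e+01,
       -7.00000e-04,  7.08416e+01]), 'ee_pos': array([ 0.5964, -0.2746,  0.1349]), 'tcp_rot': array([1.79975e+02, 9.50000e-03, 8.44391e+01])}
```

View pics/a1.png

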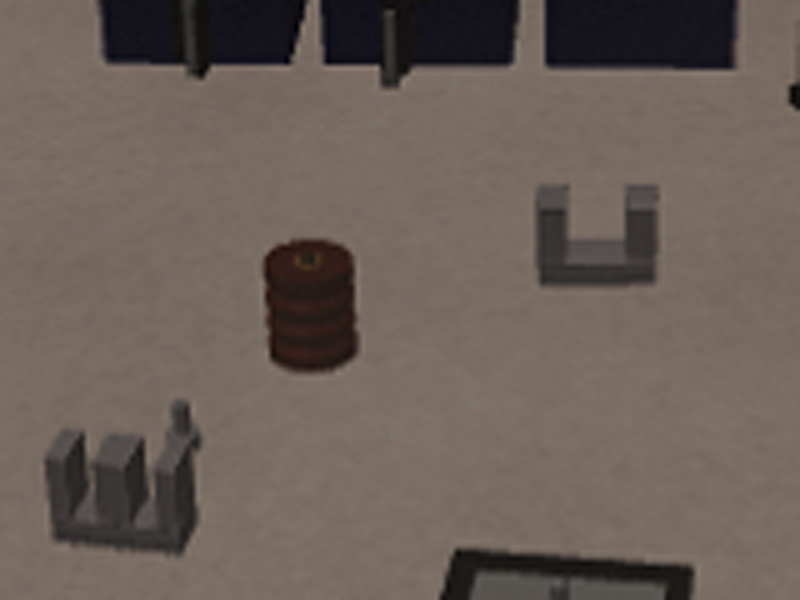

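>>> apply_moves --targets '[-0.04,0,-1.4,0,0,0,1,-0.04,0,-2.8,0,0,0,1,-0.04,0,-3.5,0,0,0,1,-0.04,0,-3.85,0,0,0,1,-0.04,0,-3.85,0,0,0,0.3]' --newtons 50

```text
time: 2.7
ee_pos: [0.5926, -0.2761, 0.0188]
tcp_rot: [-179.9, -0.0, 84.2]
wrist_force: [-0.1, -0.4, 0.6]
opening: 0.0733
```

>>> apply_moves --targets '[0,0,0,0,0,0,0.2,0,0,0,0,0,0,0.2,0,0,0,0,0,0,0.2,0,0,0,0,0,0,0.2,0,0,0,0,0,0,0.2]'

```text
time: 3.2
ee_pos: [0.5946, -0.2768, 0.0222]
tcp_rot: [179.8, 0.1, 84.2]
wrist_force: [-0.2, -0.1, 6.0]
opening: 0.0428
```

>>> apply_moves --targets '[0,0,0,0,0,0,0.2,0,0,1,0,0,0,0.2,0,0,2,0,0,0,0.2,0,0,3,0,0,0,0.2,0,0,4,0,0,0,0.2]'

```text
time: 3.7
ee_pos: [0.5934, -0.2761, 0.1418]
tcp_rot: [180.0, 0.0, 84.2]
wrist_force: [0.2, -0.9, -1.7]
opening: 0.0424
```

```bash
python3 - <<'E'
from h import *
o=bot.get_obs();print({k:np.round(o[k],4) for k in("time","ee_pos","wrist_force","opening")})
c=camera("side");crop(c,290,160,80,60,5,"b1")
E
```

```text
{'time': np.float64(3.7), 'ee_pos': array([ 0.5934, -0.2761,  0.1418]), 'wrist_force': array([ 0.2131, -0.8792, -1.6519]), 'opening': np.float64(0.0424)}
```

View pics/b1.png

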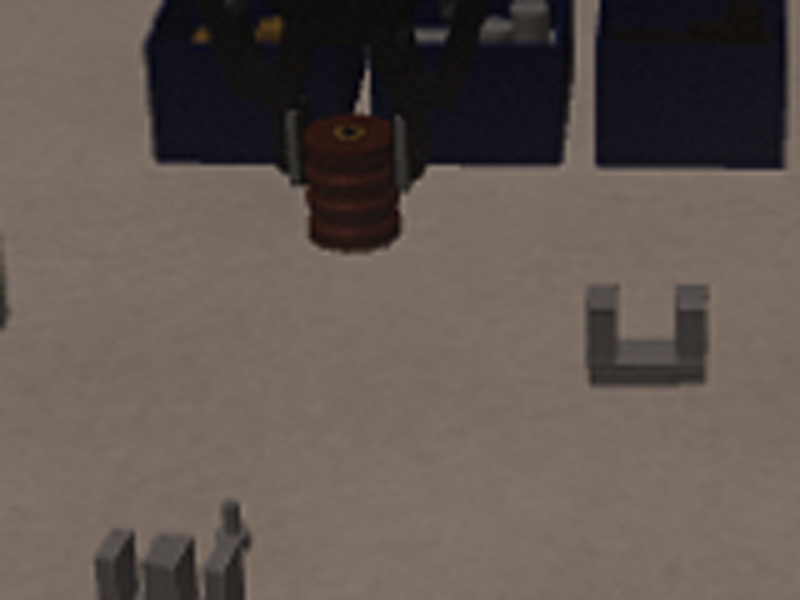

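>>> apply_moves --targets '[-0.5,1.4,0,0,0,0,0.2,-1,2.8,0,0,0,0,0.2,-1.5,4.2,-0.3,0,0,0,0.2,-2,5.6,-0.6,0,0,0,0.2,-2.5,7,-0.9,0,0,0,0.2]'

```text
time: 4.25
ee_pos: [0.5178, -0.0647, 0.1131]
tcp_rot: [179.9, -0.0, 84.2]
wrist_force: [1.2, 0.4, -2.0]
opening: 0.0428
```

>>> apply_moves --targets '[-0.5,1.3,-0.3,0,0,0,0.2,-1,2.6,-0.6,0,0,0,0.2,-1.4,3.6,-1.0,0,0,0,0.2,-1.52,3.9,-1.2,0,0,0,0.2,-1.52,3.9,-1.2,0,0,0,0.2]'

```text
time: 4.75
ee_pos: [0.4723, 0.0517, 0.0765]
tcp_rot: [-180.0, 0.0, 84.4]
wrist_force: [0.7, 0.1, -1.3]
opening: 0.0428
```

>>> apply_moves --targets '[0,0,-0.7,0,0,0,0.2,0,0,-1.2,0,0,0,0.2,0,0,-1.4,0,0,0,0.2,0,0,-1.5,0,0,0,0.2,0,0,-1.55,0,0,0,0.2]'

```text
time: 5.25
ee_pos: [0.4731, 0.0505, 0.0304]
tcp_rot: [180.0, 0.0, 84.2]
wrist_force: [-0.1, 0.0, -1.6]
opening: 0.0424
```

```bash
python3 - <<'E'
from h import *
o=bot.get_obs();print({k:np.round(o[k],4) for k in("time","ee_pos","wrist_force","opening")})
c=camera("side");crop(c,330,260,80,60,5,"c1")
E
```

```text
{'time': np.float64(5.25), 'ee_pos': array([0.4731, 0.0505, 0.0304]), 'wrist_force': array([-0.055 ,  0.0103, -1.633 ]), 'opening': np.float64(0.0424)}
```

View pics/c1.png

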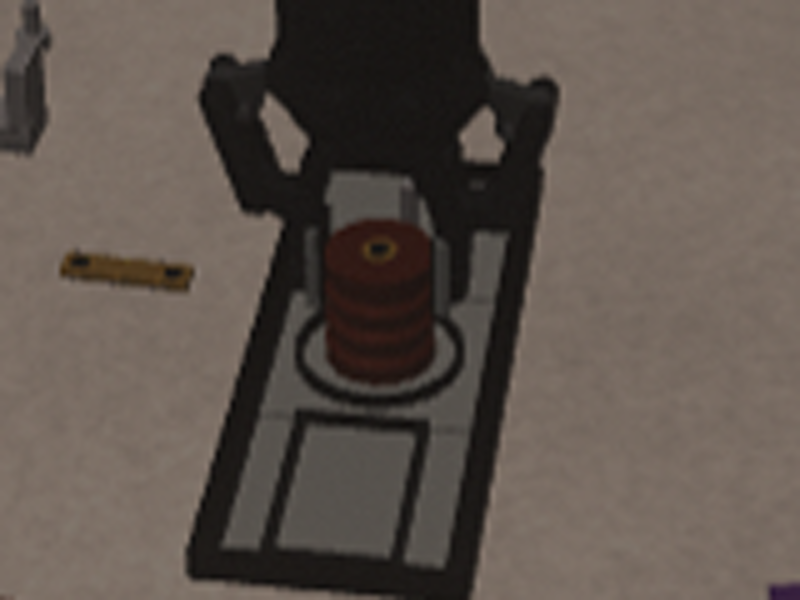

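>>> apply_moves --targets '[0,0.05,-0.07,0,0,0,0.2,0,0.05,-0.1,0,0,0,0.2,0,0.05,-0.1,0,0,0,0.2]'

```text
time: 5.6
ee_pos: [0.4734, 0.0521, 0.0291]
tcp_rot: [179.9, 0.0, 84.2]
wrist_force: [-4.9, -3.8, 11.0]
opening: 0.0425
```

Contact felt; release slowly, then rise.

>>> apply_moves --targets '[0,0,0,0,0,0,0.7,0,0,0,0,0,0,0.85,0,0,0,0,0,0,1,0,0,0.2,0,0,0,1,0,0,1.0,0,0,0,1]'

```text
time: 6.1
ee_pos: [0.4714, 0.0523, 0.0558]
tcp_rot: [-179.8, 0.0, 84.2]
wrist_force: [0.5, 0.5, 0.0]
opening: 0.0854
```

>>> apply_moves --targets '[0,0,1,0,0,0,1,0,0,2,0,0,0,1,0.3,0,3,0,0,1.4,1,1.3,-1,3,0,0,2.8,1,2.3,-2,3,0,0,4.2,1]'

```text
time: 6.6
ee_pos: [0.5433, -0.0078, 0.1494]
tcp_rot: [179.8, 0.1, 109.9]
wrist_force: [0.1, 0.7, 0.0]
opening: 0.0856
```

```bash
python3 - <<'E'
from h import *
o=bot.get_obs();print({k:np.round(o[k],4) for k in("time","ee_pos","tcp_rot","wrist_force","opening")})
c=camera("side");crop(c,330,240,80,60,5,"d1")
E
```

```text
{'time': np.float64(6.6), 'ee_pos': array([ 0.5433, -0.0078,  0.1494]), 'tcp_rot': array([1.798156e+02, 6.260000e-02, 1.098946e+02]), 'wrist_force': array([0.0858, 0.6909, 0.0172]), 'opening': np.float64(0.0856)}
```

View pics/d1.png

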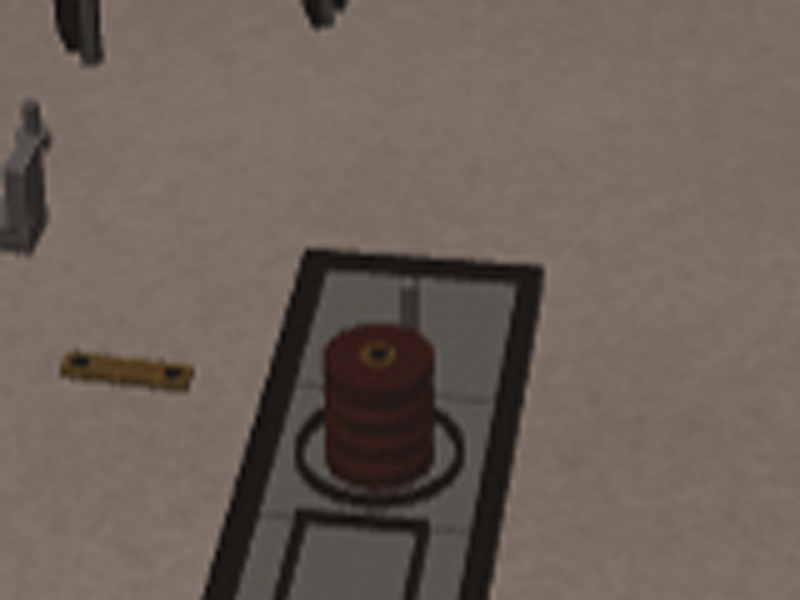

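```bash
python3 - <<'E'
from h import *
t=camera("top")
print(unproj(t,[(408.5,168)],.008), unproj(t,[(320,182),(320,208)],.003))
crop(t,385,160,40,30,10,"e1")
E
```

```text
[[ 0.64482558 -0.18430413  0.008     ]] [[ 0.61092967 -0.00457978  0.003     ]
 [ 0.55741799 -0.005809    0.003     ]]
```

View pics/e1.png

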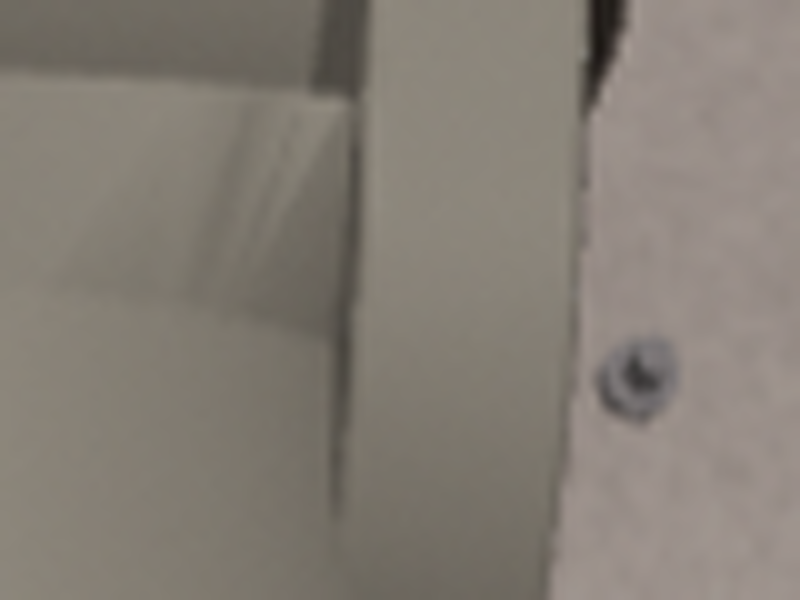

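>>> apply_moves --targets '[0.8,-0.65,0,0,0,1.4,0.7,1.6,-1.3,0,0,0,2.8,0.7,2.4,-1.95,0,0,0,4.2,0.7,3.2,-2.6,0,0,0,5.6,0.7,4,-3.27,-0.3,0,0,7,0.7]'

```text
time: 7.2
ee_pos: [0.663, -0.1061, 0.1397]
tcp_rot: [180.0, 0.1, 151.7]
wrist_force: [-0.6, -0.1, 0.4]
opening: 0.0597
```

>>> apply_moves --targets '[0,0,-0.3,0,0,1.4,0.7,0,0,-0.6,0,0,2.8,0.7,0,0,-0.6,0,0,3.1,0.7,0,0,-0.6,0,0,3.1,0.7]'

```text
time: 7.6
ee_pos: [0.6615, -0.1053, 0.1201]
tcp_rot: [180.0, -0.1, 170.0]
wrist_force: [0.4, -0.3, 0.4]
opening: 0.0599
```

```bash
python3 - <<'E'
from h import *
o=bot.get_obs();print({k:np.round(o[k],4) for k in("time","q","ee_pos","tcp_rot","wrist_force","opening")})
c=camera("side");crop(c,240,190,80,60,5,"f1")
E
```

```text
{'time': np.float64(7.6), 'q': array([-9.05030e+00,  2.09529e+01,  1.66471e+01,  8.57503e+01,
        7.80000e-03,  9.52400e-01]), 'ee_pos': array([ 0.6615, -0.1053,  0.1201]), 'tcp_rot': array([ 1.799931e+02, -5.620000e-02,  1.699972e+02]), 'wrist_force': array([ 0.3513, -0.3366,  0.3718]), 'opening': np.float64(0.0599)}
```

View pics/f1.png

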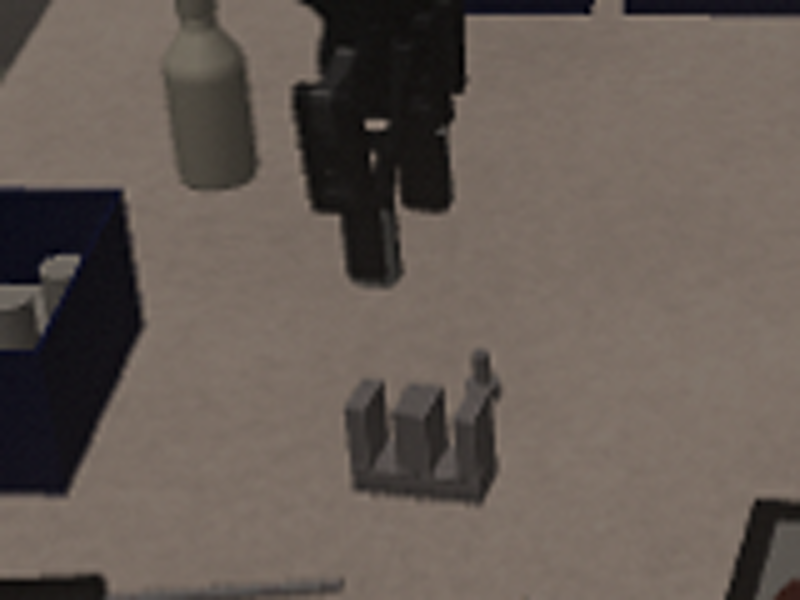

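>>> apply_moves --targets '[0,0,-1.4,0,0,0,0.7,0,0,-2.5,0,0,0,0.7,0,0,-3.2,0,0,0,0.7,0,0,-3.45,0,0,0,0.7,0,0,-3.45,0,0,0,0.7]'

```text
time: 8.15
ee_pos: [0.6614, -0.1055, 0.0164]
tcp_rot: [180.0, -0.1, 170.0]
wrist_force: [0.1, 0.0, -0.1]
opening: 0.0598
```

>>> apply_moves --targets '[0,0,0,0,0,0,0.15,0,0,0,0,0,0,0.05,0,0,0,0,0,0,0.05,0,0,0,0,0,0,0.05,0,0,0,0,0,0,0.05]' --newtons 60

```text
time: 8.65
ee_pos: [0.6629, -0.1062, 0.019]
tcp_rot: [-180.0, 0.2, 170.0]
wrist_force: [-0.4, -2.2, 6.2]
opening: 0.025
```

>>> apply_moves --targets '[0,0,0,0,0,0,0.05,0,0,0.6,0,0,0,0.05,0,0,1.6,0,0,0,0.05,0,0,2.6,0,0,0,0.05,0,0,3.5,0,0,0,0.05]'

```text
time: 9.15
ee_pos: [0.6618, -0.1056, 0.1233]
tcp_rot: [180.0, 0.0, 170.0]
wrist_force: [1.4, -0.2, -3.7]
opening: 0.0247
```

```bash
python3 - <<'E'
from h import *
o=bot.get_obs();print({k:np.round(o[k],4) for k in("time","q","ee_pos","tcp_rot","wrist_force","opening")})
c=camera("side");crop(c,240,180,80,60,5,"g1")
E
```

```text
{'time': np.float64(9.15), 'q': array([-9.07200e+00,  2.09203e+01,  1.69574e+01,  8.60275e+01,
        1.11000e-02,  9.05900e-01]), 'ee_pos': array([ 0.6618, -0.1056,  0.1233]), 'tcp_rot': array([1.799887e+02, 9.400000e-03, 1.700220e+02]), 'wrist_force': array([ 1.3682, -0.2471, -3.6641]), 'opening': np.float64(0.0247)}
```

View pics/g1.png

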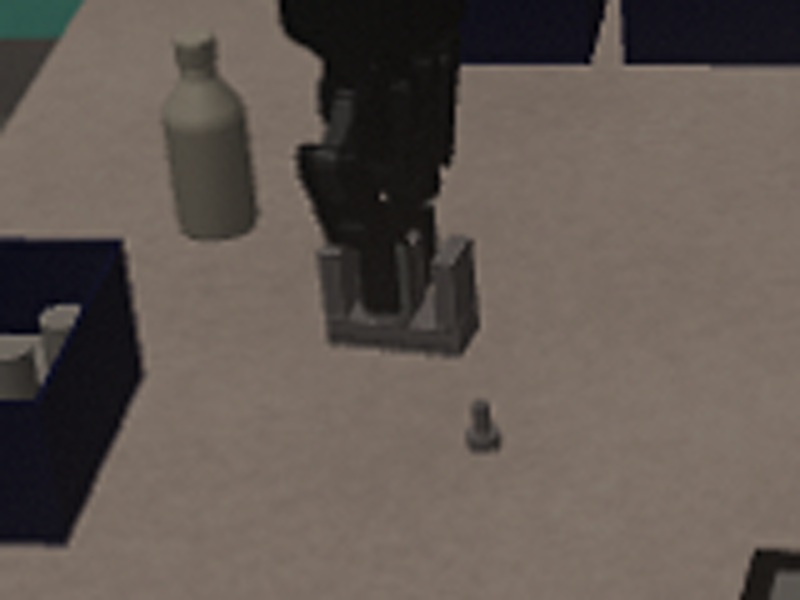

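>>> apply_moves --targets '[-0.6,0.8,0,0,0,-1.4,0.05,-1.2,1.6,0,0,0,-2.8,0.05,-1.8,2.4,0,0,0,-4.2,0.05,-2.4,3.2,0,0,0,-5.6,0.05,-3,4,0,0,0,-7,0.05]'

```text
time: 9.7
ee_pos: [0.5708, 0.0152, 0.1213]
tcp_rot: [-180.0, -0.0, 127.7]
wrist_force: [0.2, 0.7, -3.4]
opening: 0.025
```

>>> apply_moves --targets '[-0.6,0.8,0,0,0,-1.4,0.05,-1.2,1.6,0,0,0,-2.8,0.05,-1.8,2.4,0,0,0,-4.2,0.05,-2.4,3.2,0,0,0,-5.6,0.05,-3.03,4.18,0,0,0,-7,0.05]'

```text
time: 10.2
ee_pos: [0.48, 0.1403, 0.1215]
tcp_rot: [-180.0, 0.0, 85.6]
wrist_force: [0.5, 0.3, -4.1]
opening: 0.0249
```

>>> apply_moves --targets '[0,0,-0.4,0,0,-0.25,0.05,0,0,-1.0,0,0,-0.25,0.05,0,0,-1.6,0,0,-0.25,0.05,0,0,-2.0,0,0,-0.25,0.05,0,0,-2.0,0,0,-0.25,0.05]'

```text
time: 10.7
ee_pos: [0.4799, 0.1392, 0.0598]
tcp_rot: [-179.8, 0.1, 84.5]
wrist_force: [-0.0, 0.7, -4.2]
opening: 0.0248
```

```bash
python3 - <<'E'
from h import *
o=bot.get_obs();print({k:np.round(o[k],4) for k in("time","q","ee_pos","tcp_rot","wrist_force","opening")})
c=camera("side");crop(c,320,270,80,60,5,"i1")
c=camera("top");crop(c,289,249,80,60,5,"i2")
E
```

```text
{'time': np.float64(10.7), 'q': array([ 1.617200e+01, -1.501300e+00, -1.554770e+01,  7.613760e+01,
        1.600000e-03,  1.116362e+02]), 'ee_pos': array([0.4799, 0.1392, 0.0598]), 'tcp_rot': array([-1.798283e+02,  6.630000e-02,  8.453590e+01]), 'wrist_force': array([-0.0397,  0.6642, -4.2132]), 'opening': np.float64(0.0248)}
```

View pics/i1.png

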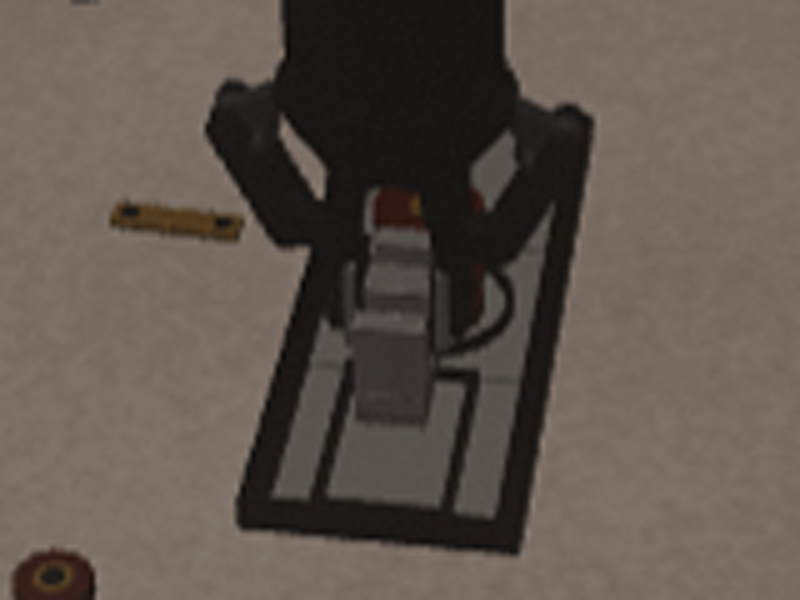

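View pics/i2.png

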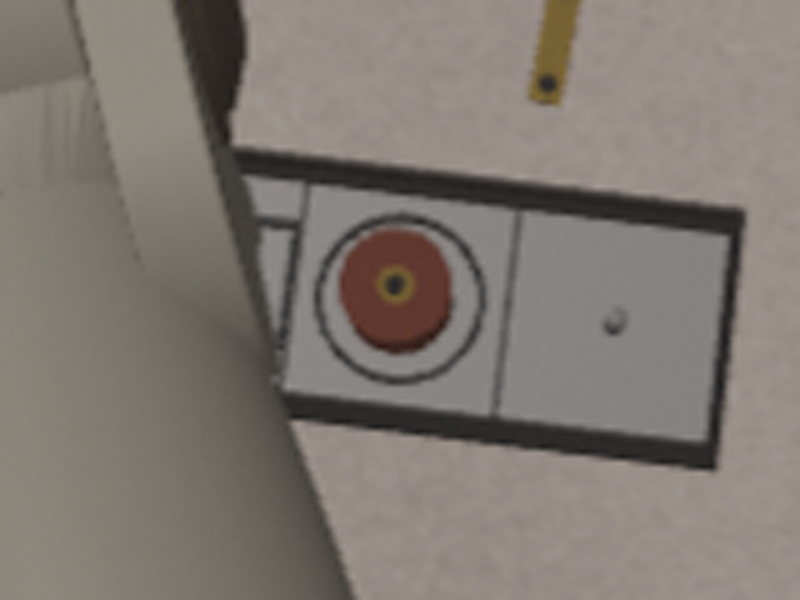

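```bash
cat > ovE.py <<'E'
from ov import *
import sys
x,y,yw,z0=map(float,sys.argv[1:5])
M=[[(a,b,c+z0) for a,b,c in L] for L in E_]
cv2.imwrite(f"pics/{sys.argv[5]}.png",tile(s,(x,y,yw),M,30,10,.03+z0))
E
python3 ovE.py .4799 .1377 84.5 .041 j1
```

```text
(no output)
```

View pics/j1.png

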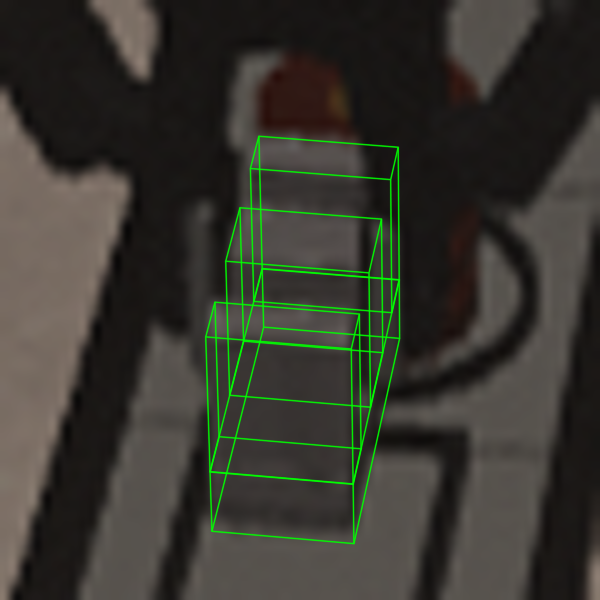

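>>> apply_moves --targets '[0.03,0,-0.5,0,0,0,0.05,0.03,0,-0.9,0,0,0,0.05,0.03,0,-1.05,0,0,0,0.05,0.03,0,-1.1,0,0,0,0.05]'

```text
time: 11.3
ee_pos: [0.4811, 0.1395, 0.0275]
tcp_rot: [-179.9, 0.0, 84.5]
wrist_force: [-0.1, -0.8, -4.1]
opening: 0.025
```

```bash
python3 - <<'E'
from h import *
c=camera("side");crop(c,320,280,60,45,10,"k1")
i=cv2.imread("pics/k1.png");cv2.imwrite("pics/k1.png",cv2.resize(i,(800,600)))
E
```

View pics/k1.png

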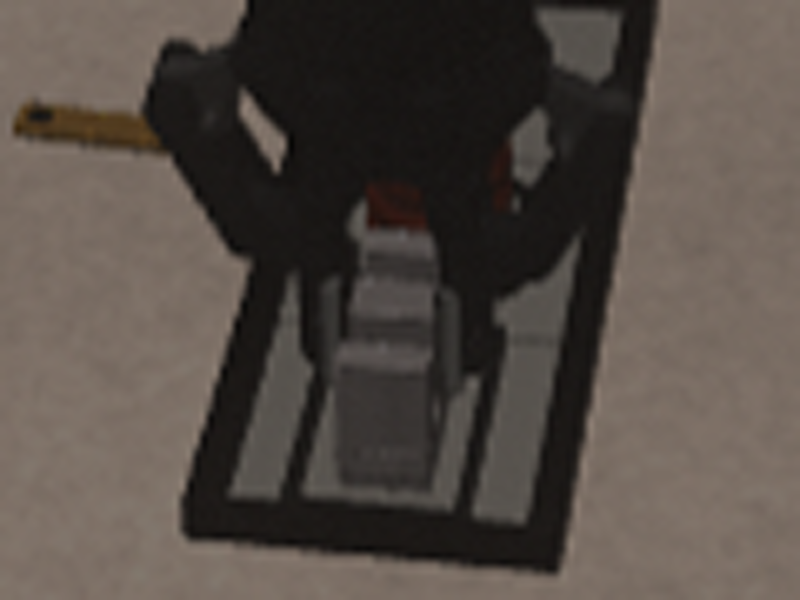

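>>> apply_moves --targets '[0,0,-0.05,0,0,0,0.05,0,0,-0.08,0,0,0,0.05,0,0,-0.08,0,0,0,0.05]'

```text
time: 11.65
ee_pos: [0.482, 0.1398, 0.0266]
tcp_rot: [180.0, -0.0, 84.5]
wrist_force: [0.9, -0.8, -3.6]
opening: 0.0253
```

>>> apply_moves --targets '[0,0,-0.05,0,0,0,0.05,0,0,-0.05,0,0,0,0.05]'

```text
time: 11.85
ee_pos: [0.4821, 0.1399, 0.0259]
tcp_rot: [179.9, -0.0, 84.5]
wrist_force: [-2.8, 1.0, 4.3]
opening: 0.0251
```

Contact (about +8 N change). Release and rise.

>>> apply_moves --targets '[0,0,0,0,0,0,0.45,0,0,0,0,0,0,0.6,0,0,0,0,0,0,0.7,0,0,0.3,0,0,0,0.7,0,0,1.2,0,0,0,0.7]'

```text
time: 12.35
ee_pos: [0.4804, 0.1393, 0.0595]
tcp_rot: [-179.8, 0.1, 84.5]
wrist_force: [-0.1, 0.3, 1.1]
opening: 0.0596
```

>>> apply_moves --targets '[0,0,1,0,0,0,0.8,0,0,2.2,0,0,0,1,-0.3,1.4,3,0,0,0,1,-0.6,2.8,3,0,0,0,1,-0.8,4.2,3,0,0,-0.6,1]'

```text
time: 12.85
ee_pos: [0.458, 0.2672, 0.153]
tcp_rot: [179.9, -0.1, 80.8]
wrist_force: [0.5, -0.7, 0.3]
opening: 0.0851
```

```bash
python3 - <<'E'
from h import *
o=bot.get_obs();print({k:np.round(o[k],4) for k in("time","q","ee_pos","tcp_rot","wrist_force","opening")})
c=camera("side");crop(c,320,270,80,60,5,"l1")
c=camera("top");crop(c,289,249,80,60,5,"l2")
E
```

```text
{'time': np.float64(12.85), 'q': array([ 3.025800e+01,  1.209000e+00, -2.521400e+00,  8.610050e+01,
        6.000000e-04,  1.294117e+02]), 'ee_pos': array([0.458 , 0.2672, 0.153 ]), 'tcp_rot': array([ 1.798697e+02, -1.078000e-01,  8.084650e+01]), 'wrist_force': array([ 0.501 , -0.6816,  0.2784]), 'opening': np.float64(0.0851)}
```

View pics/l1.png

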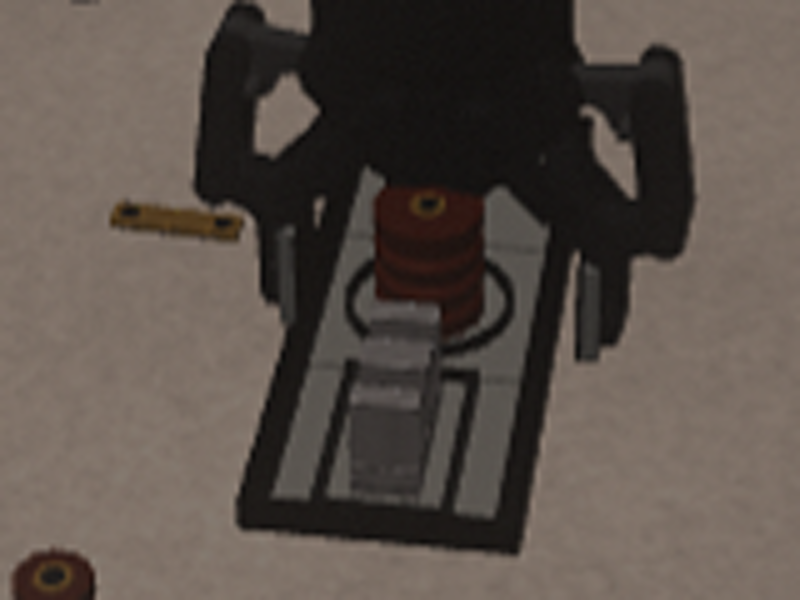

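View pics/l2.png

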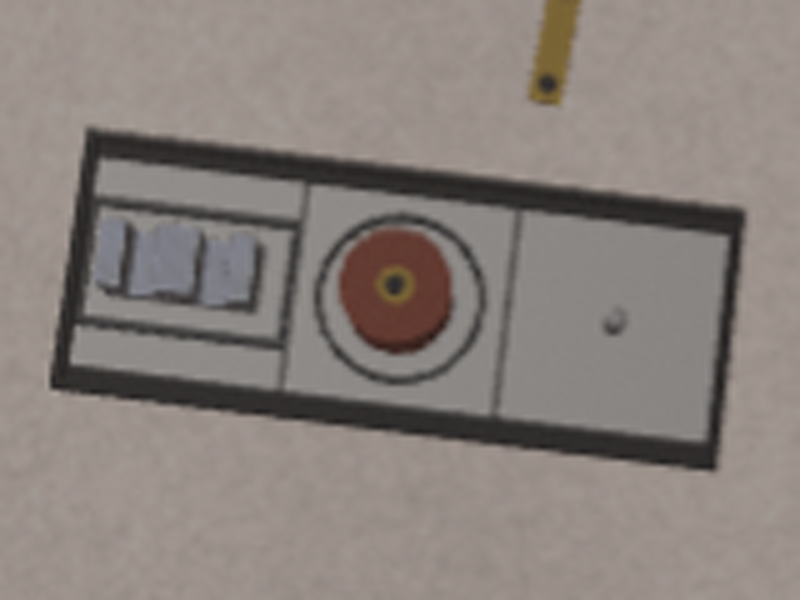

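```bash
cat > fin.py <<'E'
from ov import *
import sys
def sh(M,z): return [[(a,b,c+z) for a,b,c in L] for L in M]
items=eval(sys.argv[1])
D={'e':E_,'w':WI,'q':SQ}
rows=[np.hstack([tile(c,p,sh(D[k],.007),24,8) for k,p in items]) for c in(t,s)]
cv2.imwrite(f"pics/{sys.argv[2]}.png",np.vstack(rows) if 1 else 0)
E
python3 fin.py "[('e',(.481,.1395,84.5)),('w',(.473,.0535,0))]" n1
```

```text
(no output)
```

View pics/n1.png

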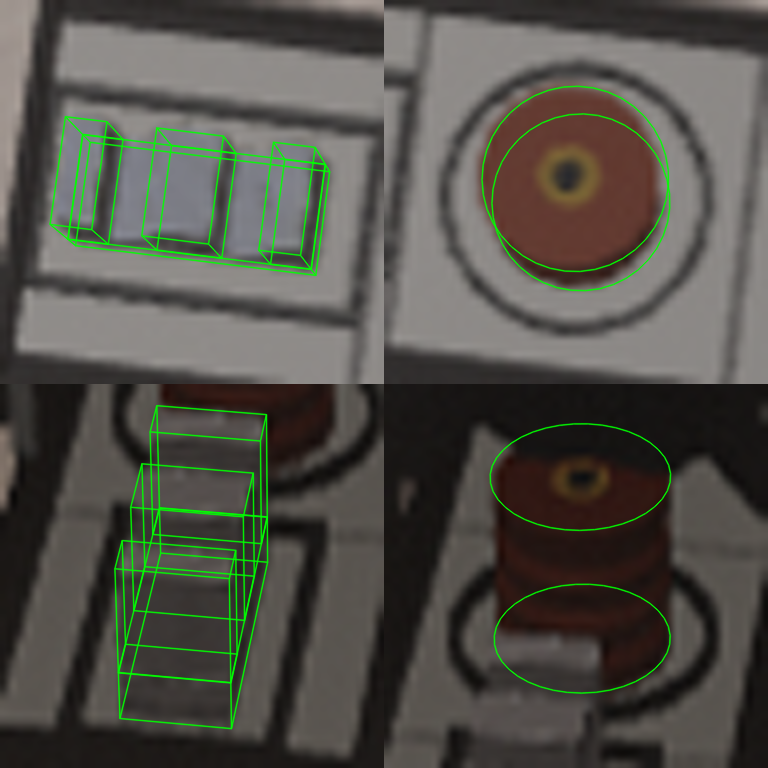

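>>> apply_moves --targets '[-0.2,1,0,0,0,-0.3,1,-0.4,1.93,0,0,0,-0.3,1,-0.4,1.93,-0.5,0,0,-0.3,1,-0.4,1.93,-0.8,0,0,-0.3,1,-0.4,1.93,-0.8,0,0,-0.3,1]'

```text
time: 13.55
ee_pos: [0.4455, 0.3218, 0.125]
tcp_rot: [-179.9, 0.1, 79.1]
wrist_force: [0.4, -0.3, -0.8]
opening: 0.0855
```

```bash
python3 - <<'E'
from h import *
o=bot.get_obs();print({k:np.round(o[k],4) for k in("time","q","ee_pos","tcp_rot")})
c=camera("side");crop(c,335,340,80,60,5,"o1")
E
```

```text
{'time': np.float64(13.55), 'q': array([ 3.585380e+01,  4.288400e+00, -2.401600e+00,  8.349030e+01,
       -1.710000e-02,  1.367762e+02]), 'ee_pos': array([0.4455, 0.3218, 0.125 ]), 'tcp_rot': array([-1.798889e+02,  1.432000e-01,  7.907780e+01])}
```

View pics/o1.png

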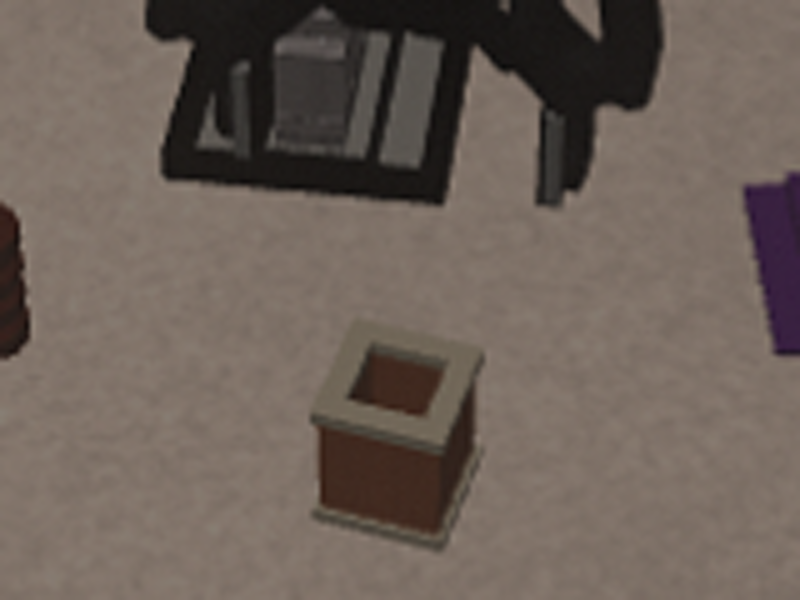

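>>> apply_moves --targets '[0,0.1,-1.2,0,0,0,1,0,0.1,-2.4,0,0,0,1,0,0.1,-3.2,0,0,0,1,0,0.1,-3.5,0,0,0,1,0,0.1,-3.5,0,0,0,1]'

```text
time: 14.1
ee_pos: [0.4457, 0.3256, 0.0214]
tcp_rot: [-179.9, 0.1, 79.1]
wrist_force: [-1.1, -0.5, 0.6]
opening: 0.0853
```

>>> apply_moves --targets '[0,0,0,0,0,0,0.4,0,0,0,0,0,0,0.3,0,0,0,0,0,0,0.3,0,0,0,0,0,0,0.3,0,0,0,0,0,0,0.3]' --newtons 50

```text
time: 14.6
ee_pos: [0.4466, 0.3272, 0.0237]
tcp_rot: [179.9, -0.1, 79.1]
wrist_force: [-0.2, -1.1, 6.8]
opening: 0.0428
```

>>> apply_moves --targets '[0,0,0,0,0,0,0.3,0,0,0.6,0,0,0,0.3,0,0,1.6,0,0,0,0.3,0,0,2.6,0,0,0,0.3,0,0,3.6,0,0,0,0.3]'

```text
time: 15.1
ee_pos: [0.4457, 0.3266, 0.1313]
tcp_rot: [180.0, -0.0, 79.1]
wrist_force: [0.5, 0.5, -2.3]
opening: 0.0429
```

```bash
python3 - <<'E'
from h import *
o=bot.get_obs();print({k:np.round(o[k],4) for k in("time","q","ee_pos","tcp_rot","wrist_force")})
c=camera("side");crop(c,335,320,80,60,5,"p1")
E
```

```text
{'time': np.float64(15.1), 'q': array([ 3.623170e+01,  4.468700e+00, -1.515700e+00,  8.401030e+01,
        6.000000e-04,  1.370914e+02]), 'ee_pos': array([0.4457, 0.3266, 0.1313]), 'tcp_rot': array([ 1.799968e+02, -4.300000e-03,  7.914030e+01]), 'wrist_force': array([ 0.5252,  0.5167, -2.3242])}
```

View pics/p1.png

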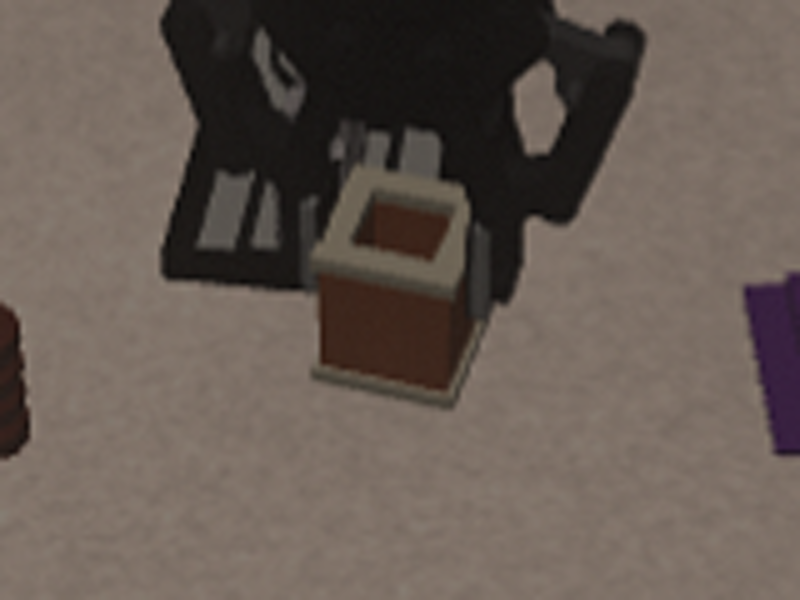

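```bash
python3 - <<'E'
from ov import *
z0=.1075
cv2.imwrite("pics/q1.png",tile(s,(.4457,.3256,-11),[[(a,b,c+z0) for a,b,c in L] for L in SQ],30,10,.025+z0))
E
```

```text
(no output)
```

View pics/q1.png

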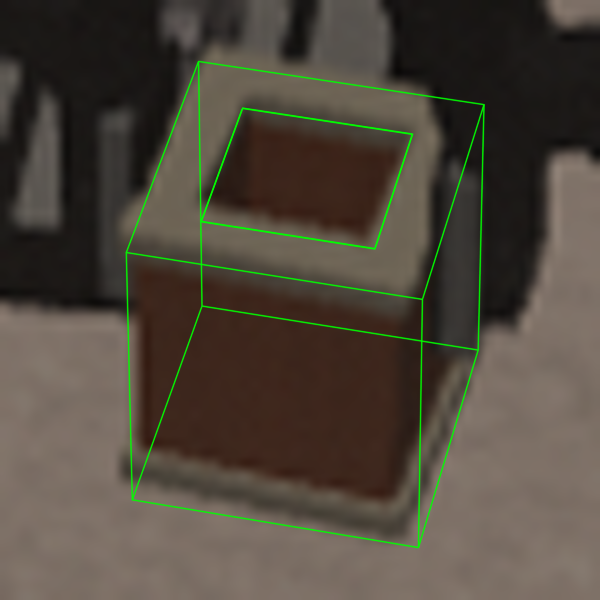

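>>> apply_moves --targets '[0.1,-1,0,0,0,0.2,0.3,0.2,-2.2,0,0,0,0.4,0.3,0.3,-3.6,0,0,0,0.6,0.3,0.4,-5,0,0,0,0.9,0.3,0.45,-6.4,0,0,0,0.9,0.3]'

```text
time: 15.75
ee_pos: [0.4586, 0.133, 0.1284]
tcp_rot: [-179.9, 0.0, 84.6]
wrist_force: [0.9, 0.6, -2.9]
opening: 0.0429
```

>>> apply_moves --targets '[0.05,-1.4,0,0,0,0,0.3,0.1,-2.8,0,0,0,0,0.3,0.15,-4.2,0,0,0,0,0.3,0.18,-5.1,0,0,0,0,0.3,0.18,-5.42,0,0,0,0,0.3]'

```text
time: 16.25
ee_pos: [0.4641, -0.0302, 0.1286]
tcp_rot: [-179.9, 0.0, 84.4]
wrist_force: [0.1, 0.9, -1.9]
opening: 0.0432
```

>>> apply_moves --targets '[0,0,-0.3,0,0,0,0.3,0,0,-0.8,0,0,0,0.3,0,0,-1.1,0,0,0,0.3,0,0,-1.1,0,0,0,0.3]'

```text
time: 16.65
ee_pos: [0.4636, -0.0269, 0.0945]
tcp_rot: [-179.8, 0.0, 84.6]
wrist_force: [-0.2, -0.1, -2.3]
opening: 0.0427
```

```bash
python3 - <<'E'
from ov import *
o=bot.get_obs();print({k:np.round(o[k],4) for k in("time","q","ee_pos","tcp_rot","wrist_force")})
p=o["ee_pos"];z0=p[2]-.0235
a=tile(t,(.4646,-.0309,-5.5),[[(a,b,c+z0) for a,b,c in L] for L in SQ],30,6.6,.025+z0)
b=tile(s,(.4646,-.0309,-5.5),[[(a,b,c+z0) for a,b,c in L] for L in SQ],30,6.6,.025+z0)
cv2.imwrite("pics/r1.png",np.hstack([a,b]))
E
```

```text
{'time': np.float64(16.75), 'q': array([-3.36050e+00, -7.09000e+00, -1.67122e+01,  8.04266e+01,
        3.10000e-03,  9.20381e+01]), 'ee_pos': array([ 0.4645, -0.0273,  0.0965]), 'tcp_rot': array([-1.799512e+02, -1.400000e-03,  8.460140e+01]), 'wrist_force': array([ 0.7952,  0.5529, -1.4058])}
```

View pics/r1.png

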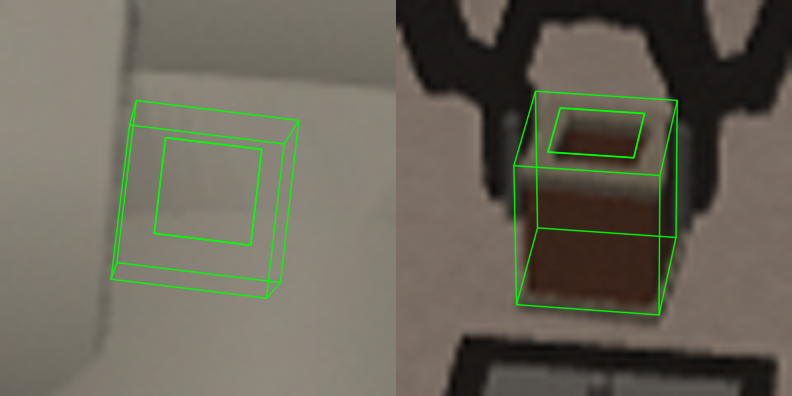

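```bash
python3 - <<'E'
from ov import *
p=(.4646,-.0309,-5.5);z0=.073
b=tile(s,p,[],26,15,.025+z0)
cv2.imwrite("pics/r2.png",b[:600])
u,v=np.round(proj(s,[[p[0],p[1],.025+z0]])[0]);
for P in (SQ[0],SQ[1]): print((proj(s,W(p,[(a,b,c+z0) for a,b,c in P]))-[u-26,v-26])*15)
E
```

```text
[[568.83881642 472.01976463]
 [254.06932338 450.19861151]
 [206.31393601 624.68515989]
 [530.26492172 647.9812106 ]
 [568.83881642 472.01976463]]
[[571.71772646 160.479478  ]
 [249.49258792 139.61909735]
 [200.43532691 308.82077056]
 [532.33233738 331.13406653]
 [571.71772646 160.479478  ]]
```

View pics/r2.png

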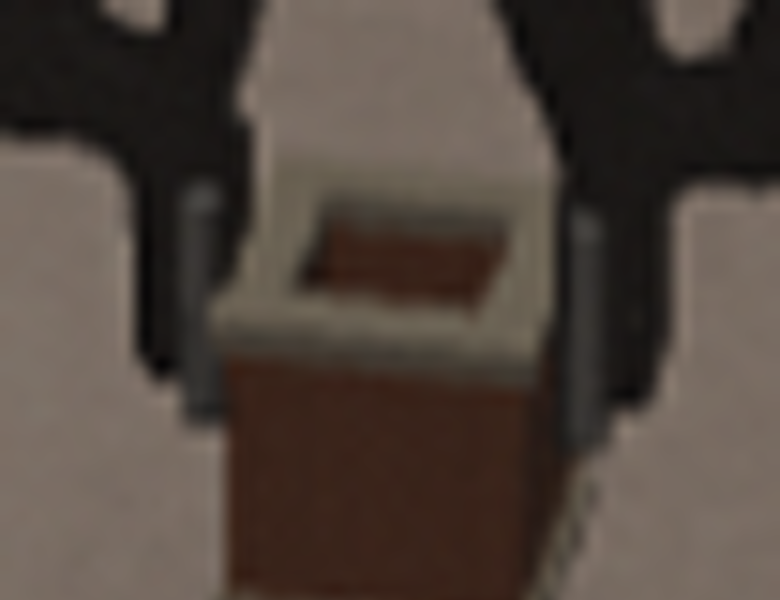

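>>> apply_moves --targets '[0,-0.05,-0.6,0,0,0,0.3,0,-0.05,-1.1,0,0,0,0.3,0,-0.05,-1.5,0,0,0,0.3,0,-0.05,-1.85,0,0,0,0.3,0,-0.05,-1.85,0,0,0,0.3]'

```text
time: 17.35
ee_pos: [0.4638, -0.0294, 0.0398]
tcp_rot: [-179.9, 0.0, 84.5]
wrist_force: [-0.6, -0.5, -2.6]
opening: 0.0432
```

```bash
python3 - <<'E'
from ov import *
o=bot.get_obs();print({k:np.round(o[k],4) for k in("time","ee_pos","tcp_rot","wrist_force")})
cv2.imwrite("pics/s1.png",tile(s,(.4646,-.0309,-5.5),[],40,7.5,.04))
E
```

```text
{'time': np.float64(17.45), 'ee_pos': array([ 0.4648, -0.0295,  0.0415]), 'tcp_rot': array([-1.799912e+02,  1.200000e-03,  8.453030e+01]), 'wrist_force': array([ 0.0749, -0.0243, -2.1777])}
```

View pics/s1.png

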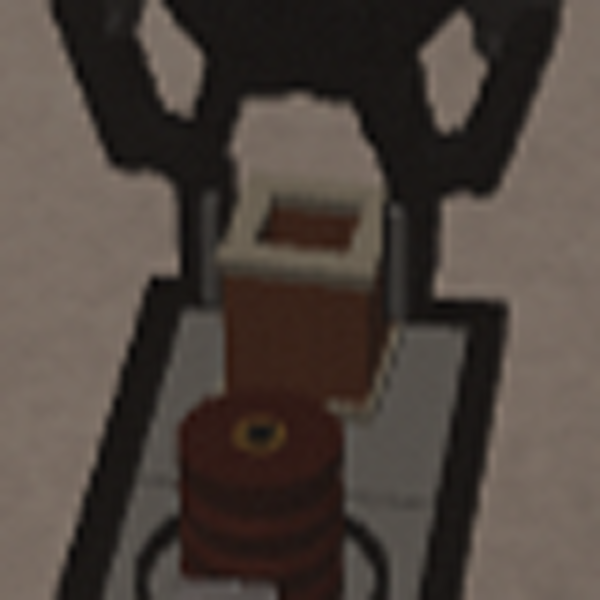

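>>> apply_moves --targets '[0,0,-0.15,0,0,0,0.3,0,0,-0.28,0,0,0,0.3,0,0,-0.35,0,0,0,0.3,0,0,-0.35,0,0,0,0.3]'

```text
time: 17.85
ee_pos: [0.4648, -0.0295, 0.0309]
tcp_rot: [180.0, -0.0, 84.5]
wrist_force: [-0.5, -0.6, -2.5]
opening: 0.0433
```

>>> apply_moves --targets '[0,0,-0.05,0,0,0,0.3,0,0,-0.05,0,0,0,0.3,0,0,-0.05,0,0,0,0.3]'

```text
time: 18.15
ee_pos: [0.4651, -0.0295, 0.0306]
tcp_rot: [179.9, -0.0, 84.5]
wrist_force: [-2.8, 0.0, 9.3]
opening: 0.0431
```

Contact with the plate. Release and rise.

>>> apply_moves --targets '[0,0,0,0,0,0,0.7,0,0,0,0,0,0,0.85,0,0,0,0,0,0,1,0,0,0.2,0,0,0,1,0,0,1.0,0,0,0,1]'

```text
time: 18.65
ee_pos: [0.4633, -0.0294, 0.0579]
tcp_rot: [-179.8, 0.0, 84.5]
wrist_force: [0.1, 0.3, 0.9]
opening: 0.0855
```

>>> apply_moves --targets '[0,0,1.2,0,0,0,1,0,0,2.4,0,0,0,1,0,-1,3.4,0,0,0,1,-0.3,-2.4,4,0,0,0,1,-0.6,-3.8,4,0,0,0,1]'

```text
time: 19.15
ee_pos: [0.4476, -0.1448, 0.1828]
tcp_rot: [179.7, 0.1, 84.6]
wrist_force: [1.2, 0.1, 0.1]
opening: 0.0855
```

>>> apply_moves --targets '[-0.3,-1.4,0,0,0,0,1,-0.6,-2.8,0,0,0,0,1,-0.9,-4.2,0,0,0,0,1,-1.2,-5.6,0,0,0,0,1,-1.2,-5.6,0,0,0,0,1]'

```text
time: 19.65
ee_pos: [0.4094, -0.3154, 0.1792]
tcp_rot: [-180.0, 0.0, 84.3]
wrist_force: [-0.3, 1.4, -1.5]
opening: 0.0855
```

```bash
python3 - <<'E'
from h import *
o=bot.get_obs();print({k:np.round(o[k],4) for k in("time","ee_pos","tcp_rot","wrist_force","opening")})
E
python3 fin.py "[('e',(.481,.1395,84.5)),('w',(.473,.0535,0)),('q',(.4646,-.0309,-5.5))]" u1
python3 - <<'E'
import cv2
i=cv2.imread("pics/u1.png");cv2.imwrite("pics/u1.png",cv2.resize(i,(795,530),interpolation=cv2.INTER_AREA))
E
python3 - <<'E'
from h import *
for n in("top","side"): cv2.imwrite(f"pics/v_{n}.png",camera(n)["img"][:,:,::-1])
E
```

```text
{'time': np.float64(19.65), 'ee_pos': array([ 0.4094, -0.3154,  0.1792]), 'tcp_rot': array([-1.799775e+02,  4.720000e-02,  8.427620e+01]), 'wrist_force': array([-0.3423,  1.3567, -1.5121]), 'opening': np.float64(0.0855)}
```

View pics/u1.png

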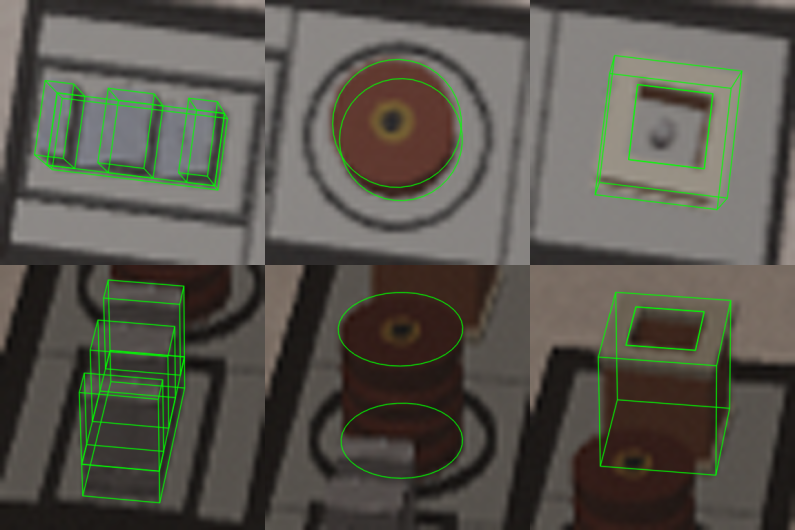

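View pics/v_side.png

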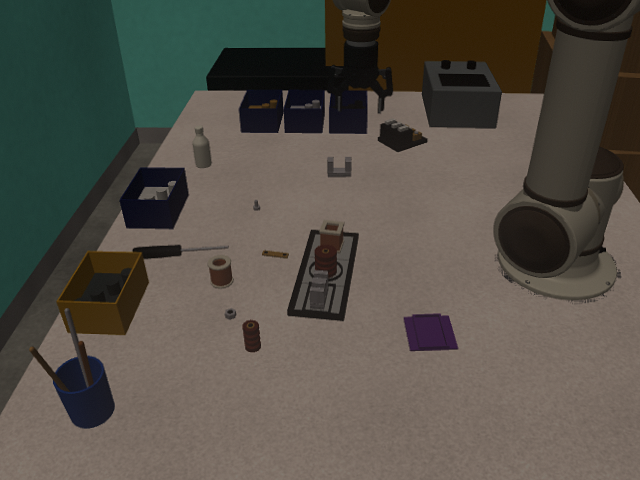

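View pics/v_top.png

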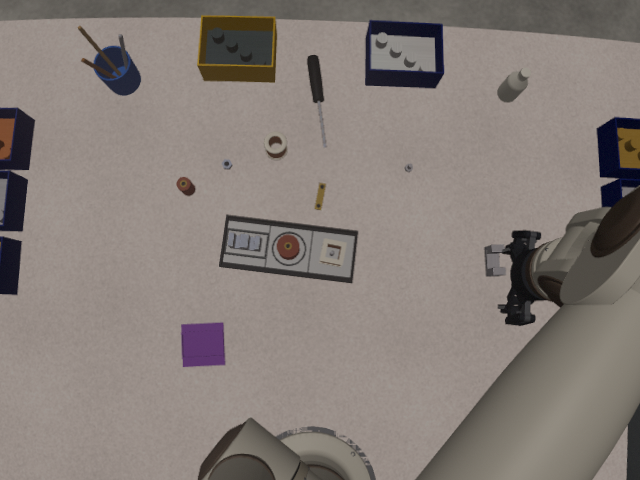

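```bash
python3 - <<'E'
from workcell import bot
print(bot.job_done())
E
```

```text
the job is handed in; nothing more can be done
None
```

I put the wide insulator in the round rim, the three-legged E-core in the rectangular rim and the square-flanged coil over the pin, then handed the job in at about 20 s of the 80 s allowed. No verdict is reported, so the checks below are my own.

- **Kitted parts:** In the last pictures from both cameras, all three stand upright in their nests, and the pin shows inside the coil's hole. Outlines drawn at the nest positions match each part to about 2 mm. Each part touched its plate lightly, at roughly 8–13 N, before I released it.
- **Look-alikes:** The two-legged core, the round-flanged coil and the slim insulator show in their starting positions. I did not touch them.
- **Arm:** It is clear of everything, gripper open. It stopped with the gripper near the two-legged core in plan, but about 0.18 m above the bench.
- **Disagreements:** While held, the coil's outline disagreed with the picture by a few pixels (about 3° of yaw or a slight tilt). After release the outline fitted, with no visible tilt.

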